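# Square up a blank, then lay it flush on the angled drilling block

## Robot

A 7-joint arm with a two-finger parallel gripper is mounted at the origin on the work surface. World frame = base frame: x ahead of the robot, y to its left, z up, the work surface at z = 0. Lengths are in m, angles in degrees, forces in N, time in s.
With the tool pointing down it reaches from about 0.425 to 0.875 m from the base axis. Payload 4.7 kg.
Tool frame: the origin (TCP) lies on the mounting face of the last link; the fingertips stand 173 mm ahead of it and the grasp point (between the pads) lies 155 mm ahead of it (tcp_to_tips is the distance from the TCP to the fingertips, in m); z points along the fingers, y is the line along which they close (so a half turn about z gives the same grasp; the last joint's range is limited). The gripper opens to 85 mm and grips with 20 to 120 N. Pads are 22 mm wide; open, the fingers measure 114 mm over their backs; the gripper's body (76 mm by 85 mm) begins 54 mm behind the grasp point. The pads swing forward as they close: fully open they stand 13 mm farther back than shut.
Start: joints at [77.355, 18.392, -4.016, 83.108, 1.295, 78.541, -3.26], TCP at [0.151, -0.632, 0.405] pointing down, gripper open.
Joint ranges: [-163.93, 163.93], [-17.29, 119.83], [-79.2, 71.16], [3.27, 140.29], [-89.18, 269.18], [5.43, 117.66], [-154.24, 154.24]. Speed limits (degrees/s): [147.25, 147.25, 180, 180, 180, 180, 180].

## Interface

Orientations are given as a 3x3 rotation matrix whose columns are the frame's x, y, z axes.
In Python, from workcell import observe, get_image, calibration, sign_off, tcp_to_tips gives the robot as it stands. The module is installed in compiled form; this text tells all that it offers.
- The arm moves only by the tool drive_tool, never from a script. Its argument "plan" is a list of rows, each an object with "translation": the shift along the tool's x, y, z in units of 25 cm (1.0 is 25 cm), a list of three; "rot": the turn, a rotation vector about the tool's x, y, z in units of 180 degrees (1.0 is 180 degrees), a list of three; "jaw": the gripper's target within -1 to 1 (shut at 1, half-way at 0, fully open at -1). A call has 1 to 8 rows; each row is the pose to reach, as a shift and turn from the pose commanded when the call began, along the tool's axes at that moment, turning the shorter way round; what a row does not reach only later rows make up. A row lasts 1/8 s, in which the tool goes at most 62.5 mm and 10.7 degrees, less where a joint would pass 70% of its speed; a pose out of reach is approached as far as the arm can. A call with a number of a shift or a turn outside -1 to 1 is refused whole. A call with a gripper value outside its range is refused whole. The fingers move at their own pace and stop on an object; "force" is the grip in N (left out, the last holds). Time passes only in rows, so rows that repeat a pose let the fingers close. It gives the time, the measured TCP pose, the force, the opening and the grip force at its end, in the units of the state.
- observe(): the state, without advancing time (a new reading comes with each control period).
- get_image(name): name is "scene" or "top" or "wrist"; returns the picture (480x640x3 uint8, red, green, blue); there is no depth.
- calibration(name): a dict with "camera_matrix" (3x3 intrinsics, pixels), "extrinsics" (4x4, takes a point from camera to world coordinates); the wrist camera has in their place "tool_from_camera" (4x4, takes a point from camera to tool coordinates, whose origin is the TCP and whose axes are the flange's). Camera axes: x right, y down, z forward; pixel columns grow to the right and rows downward; lengths in m; the calibration is good to about 2 mm. A picture is of the moment at which its call begins: read the wrist's pose just before it. calibration takes no time and is no camera call.
- sign_off(): hands the job in; it is judged then, once.
The state is a dict: "t": time; "joint_pos": joint angles; "joint_vel": joint speeds; "joint_torque": joint torques, N m; "tcp_pos": TCP position; "tool_rot": TCP orientation; "force": force on the tool from outside, world axes, zero at the start; "wrist_torque": the same for the moment, N m; "width": opening from 0.0 (shut) to 1.0 (fully open); "gripper_force": force on a finger pad.
Only numpy, scipy, OpenCV 4.12 (cv2) and the standard library are available. Lean on these libraries where they do the work, as an engineer would, in place of code of your own. Each camera call takes 0.05 s, during which the arm holds its last target. There are 200 camera calls.

## Task

Bring the pale maple blank snugly into the corner of the red squaring stop on the bench, lying flat with a long side against the long rail and an end against the short rail, and let go of it there. Then pick it up again and lay it on the rubber-faced sloping block of the drilling rest so that all its edges are flush with the block's, and let go. Do not disturb the glue bottle, tape measure, dark offcut or screwdriver.

Things in the scene. Friction and masses are not known exactly. Their poses are not given: they have to be found in the camera images.
- blank: Loose pale maple blank, a flat rectangular board 120 mm (x) by 50 mm (y) by 24 mm thick (z), about 0.1 kg. Origin at the centre of its underside, z up through its thickness. It starts flat on the bench; end for end it is symmetric, so either way round is right.
- stop: Squaring stop fixed on the bench: two red metal rails 16 mm wide, 8 mm high, forming an inside corner. Origin on the bench at the middle of the seat (where the centre of the blank's underside belongs). Long rail along x on the +y side: inner face y = +25 mm, x from -60 to +75 mm. Short rail across the +x end: inner face x = +60 mm, y from -30 to +25 mm. The -x end and -y side are open.
- rest: Angled drilling rest fixed to the bench: plywood base board 150 mm (x) by 110 mm (y) by 14 mm thick with posts that carry the sloping block (bed). Origin on the bench under the middle of the base, z up; +x is the side where the block is high.
- bed: Fixed sloping block of the rest, 120 (x) by 50 (y) by 30 mm thick (z): dark wood, black rubber top that grips (a board laid on it does not slide). The top slopes 25 degrees, falling to its -x end, which faces roughly towards the robot. Origin at the centre of its underside, 48 mm above the bench; z normal to the top (top centre at z = +30 mm), x up the slope. Sides free down to the base board.
- glue: Loose glue bottle, yellow with orange cap, 54 mm diameter, 125 mm tall, standing beyond the high (+x) end of the rest, to its +y side. Origin at the centre of its underside. To be left alone.
- tape: Loose yellow and black tape measure, 62 mm (x) by 36 mm (y) by 60 mm high, standing beyond the short rail of the stop. Origin at the centre of its underside. To be left alone.
- offcut: Loose dark wood offcut, 50 mm (x) by 150 mm (y) by 35 mm high, lying on the far side of the bench. Origin at the centre of its underside. To be left alone.
- driver: Loose screwdriver with an orange handle, about 160 mm long and 26 mm high, lying between the robot and the work, its own x axis along its length, handle to -x. Origin on the bench under its middle. To be left alone.
Mind the look-alikes: they are no part of the job. What is meant by the blank is not green, and is the smaller of those in its own colour.

How it is judged:
By the outcome, as a careful person would: the job done as asked, in the order asked, and still so for the second after the job is handed in, with the robot touching nothing.
It also fails if it takes over 64 s, if anything falls off the work surface, if the arm or the gripper's body presses on something with over 40 N, if the wrist force passes 120 N, or if a joint passes its speed limit or range.

## Working session

There is one attempt and no reset: what is moved stays moved. The work goes in short steps, Python scripts to look and compute and a tool call to move; the robot and the scene stay as the last step left them, time stands still between calls to the robot, and variables do not carry over. Pictures are saved under pics/ and viewed, at most 10 in all, crops included, and the job is handed in when it is done.

Besides the shell and the picture viewer there is one more tool, called after ">>>" as name([rows], argument=value, ...), one row to a line, values as JSON. drive_tool: Moves the arm, as the interface text tells. Shifts and turns lie within -1 to 1; 1 stands for 25 cm of shift or 180 degrees of turn. Its arguments: {"type":"object","properties":{"plan":{"type":"array"},"force":{"type":"number"}},"required":["plan"]}

```bash
mkdir -p pics
python3 - <<'E'
from workcell import *
import cv2, numpy as np
np.set_printoptions(precision=4,suppress=True)
print(observe()); print(tcp_to_tips)
for n in("scene","top","wrist"):
    im=get_image(n); cv2.imwrite(f"pics/{n}0.png",im[:,:,::-1]); print(n,calibration(n))
E
```

```text
{'t': 0.0, 'joint_pos': array([77.3563, 18.4384, -4.0163, 83.1772,  1.2967, 78.541 , -3.2601]), 'joint_vel': array([ 0.0088, -0.0394,  0.0014, -0.0393, -0.0032,  0.1109, -0.0318]), 'joint_torque': array([  0.0003, -49.3581,  -0.382 , -31.4327,   0.0131,   0.0117,
        -0.    ]), 'tcp_pos': array([ 0.1511, -0.632 ,  0.4036]), 'tool_rot': array([[ 0.9726,  0.2327, -0.0006],
       [ 0.2327, -0.9726,  0.0019],
       [-0.0001, -0.0019, -1.    ]]), 'force': array([ 0.5979, -0.1288,  0.4544]), 'wrist_torque': array([-0.0076, -0.0335,  0.015 ]), 'gripper_force': 0.0, 'width': 1.000202183181599}
0.1734
scene {'camera_matrix': array([[622.0993,   0.    , 317.5906],
       [  0.    , 622.0993, 227.6857],
       [  0.    ,   0.    ,   1.    ]]), 'extrinsics': array([[ 0.5169,  0.4898, -0.702 ,  1.2891],
       [ 0.8559, -0.3105,  0.4136, -0.4216],
       [-0.0154, -0.8147, -0.5797,  0.6817],
       [ 0.    ,  0.    ,  0.    ,  1.    ]])}
top {'camera_matrix': array([[443.2957,   0.    , 321.2522],
       [  0.    , 443.2957, 237.6597],
       [  0.    ,   0.    ,   1.    ]]), 'extrinsics': array([[ 0.022 , -0.9945,  0.1025,  0.4898],
       [-0.9997, -0.0215,  0.0061,  0.018 ],
       [-0.0038, -0.1026, -0.9947,  0.828 ],
       [ 0.    ,  0.    ,  0.    ,  1.    ]])}
wrist {'camera_matrix': array([[428.8034,   0.    , 308.0889],
       [  0.    , 428.8034, 236.9793],
       [  0.    ,   0.    ,   1.    ]]), 'tool_from_camera': array([[ 0.0004, -0.9451, -0.3268,  0.0851],
       [ 1.    ,  0.0003,  0.0005,  0.0003],
       [-0.0003, -0.3268,  0.9451,  0.0294],
       [ 0.    ,  0.    ,  0.    ,  1.    ]])}
```

View pics/top0.png

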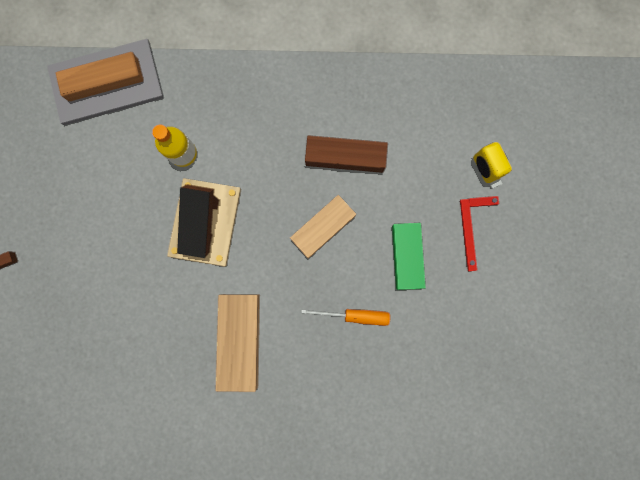

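View pics/scene0.png

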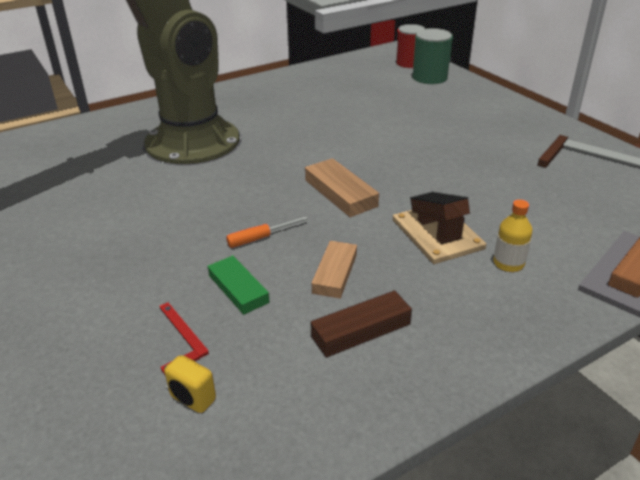

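Top view (up = +x, left = +y) could-be blanks:
- small pale maple board at (323,227)
- larger maple board at (237,343)
- green board at (409,256)
- reddish block on a grey tray at (99,77)
- dark offcut at (346,153)

By the description I choose the one at (323,227). The stop's rails are at (468,235) and (480,201), and the rest is at (204,222).

```bash
cat > h.py <<'E'
from workcell import *
import cv2, numpy as np
np.set_printoptions(precision=4,suppress=True)
def cam(n,st=None):
    c=calibration(n); K=c["camera_matrix"]
    if n!="wrist": return K,c["extrinsics"]
    T=np.eye(4);T[:3,:3]=st["tool_rot"];T[:3,3]=st["tcp_pos"]
    return K,T@c["tool_from_camera"]
def cast(C,px,z):
    K,T=C; px=np.atleast_2d(px).astype(float)
    d=np.c_[px,np.ones(len(px))]@np.linalg.inv(K).T@T[:3,:3].T
    return T[:3,3]+d*((z-T[2,3])/d[:,2:])
def proj(C,P):
    K,T=C; q=(np.atleast_2d(P)-T[:3,3])@T[:3,:3]@K.T
    return q[:,:2]/q[:,2:]
def mask(im,lo,hi):
    m=cv2.inRange(cv2.cvtColor(im,cv2.COLOR_RGB2HSV),lo,hi)
    return cv2.morphologyEx(m,cv2.MORPH_OPEN,np.ones((3,3),np.uint8))
def contours(m,amin=100):
    return [c for c in cv2.findContours(m,cv2.RETR_EXTERNAL,cv2.CHAIN_APPROX_NONE)[0] if cv2.contourArea(c)>amin]
def rect(C,c,z):
    P=cast(C,c[:,0,:]+0.0,z)[:,:2]
    (x,y),s,a=cv2.minAreaRect((P*1000).astype(np.float32))
    return np.array([x,y]),np.array(s),a
E
python3 - <<'E'
from h import *
im=cv2.imread("pics/top0.png")[:,:,::-1].copy(); C=cam("top")
hsv=cv2.cvtColor(im,cv2.COLOR_RGB2HSV)
for n,p in dict(blank=(323,227),big=(237,343),red=(468,235),red2=(485,201),ply=(225,230),bed=(195,222),off=(346,153)).items(): print(n,hsv[p[1],p[0]])
for n,lo,hi,z in (("maple",(8,60,110),(22,190,255),.024),("red",(0,180,90),(5,255,255),.008),("red2",(174,180,90),(180,255,255),.008)):
    for c in contours(mask(im,lo,hi)):
        print(n,cv2.contourArea(c),c[:,0].mean(0),*rect(C,c,z))
        a=cv2.approxPolyDP(c,2,True)[:,0]
        if "red" in n: print(a.tolist(),cast(C,a,z)[:,:2])
crop=np.hstack([cv2.resize(im[180:270,280:370],(400,400),interpolation=2),cv2.resize(im[175:270,160:255],(400,400),interpolation=2)])
cv2.imwrite("pics/c1.png",crop[:,:,::-1])
E
```

```text
blank [ 17 104 213]
big [ 17 111 189]
red [  2 217 201]
red2 [  2 213 192]
ply [ 20  79 216]
bed [60  6 41]
off [ 11 161 108]
maple 3727.0 [236.4142 342.6231] [382.4396 169.8871] [169.652   70.9009] 0.9566782712936401
maple 1752.0 [322.5662 226.0588] [594.4568  20.6445] [ 51.0163 120.525 ] 43.33589172363281
maple 2103.5 [202.8687 224.136 ] [597.4457 238.4698] [109.3793 148.0473] 81.84697723388672
maple 894.5 [348.1629 154.9712] [727.2848 -19.4519] [148.4122  30.7261] 86.00347900390625
maple 194.0 [347.5    140.1049] [756.553  -22.0036] [148.1823   6.7112] 85.95928192138672
maple 1919.0 [96.165 73.355] [877.5694 456.6786] [ 50.6506 152.1679] 17.173402786254883
red 658.5 [471.3671 228.3768] [ 588.7697 -271.145 ] [133.6525  59.8621] 5.807331562042236
[[491, 197], [460, 201], [468, 270], [475, 269], [475, 265], [469, 264], [469, 261], [474, 259], [469, 207], [492, 204]] [[ 0.6578 -0.2935]
 [ 0.6489 -0.2354]
 [ 0.5202 -0.2488]
 [ 0.5223 -0.2617]
 [ 0.5297 -0.2618]
 [ 0.5313 -0.2508]
 [ 0.5368 -0.2508]
 [ 0.5407 -0.2601]
 [ 0.6379 -0.2521]
 [ 0.6445 -0.2951]]
```

View pics/c1.png

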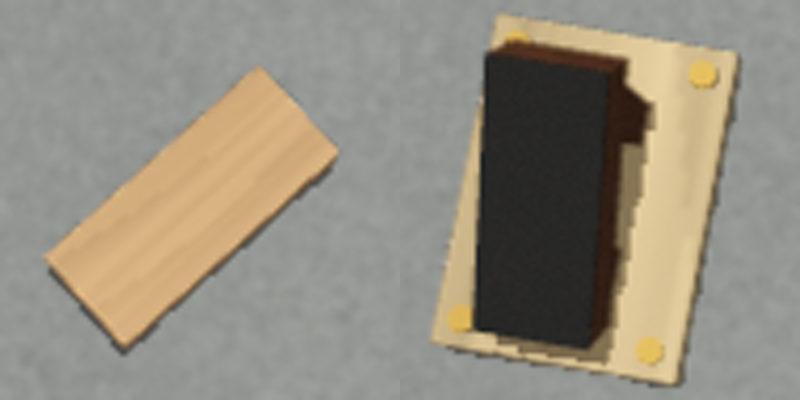

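The crop shows the small, pale, square-cut board at left (the blank) and the rest with its black sloping top at right. The blank measures 51 x 120.5 mm at (0.594, 0.021) with its long axis at -46.7°, which fits the given size. I'm heading there by way of the stop for a closer look.

```bash
cat >> h.py <<'E'
from scipy.spatial.transform import Rotation as Rn
def down(yaw):
    c,s=np.cos(np.radians(yaw)),np.sin(np.radians(yaw))
    return np.array([[c,s,0],[s,-c,0],[0,0,-1.]])
def delta(p,R,st=None):
    "tool-frame units from measured pose to target"
    st=st or observe(); A=st["tool_rot"]
    print("trans",A.T@(np.array(p)-st["tcp_pos"])/.25,"rot",Rn.from_matrix(A.T@R).as_rotvec()/np.pi)
E
python3 -c "
from h import *
delta([.549,-.343,.30],down(63.5))"
```

```text
trans [ 1.8167 -0.7535  0.4164] rot [-0.0004 -0.0002 -0.278 ]
```

>>> drive_tool([
  {"translation":[0.9,-0.37,0.2],"rot":[0,0,-0.139],"jaw":-1},
  {"translation":[0.9,-0.37,0.2],"rot":[0,0,-0.139],"jaw":-1},
  {"translation":[0.9,-0.37,0.2],"rot":[0,0,-0.139],"jaw":-1},
  {"translation":[0.9,-0.37,0.2],"rot":[0,0,-0.139],"jaw":-1},
  {"translation":[0.9,-0.37,0.2],"rot":[0,0,-0.139],"jaw":-1},
])

```text
t: 0.78
tcp_pos: [0.3539, -0.4849, 0.3535]
tool_rot: [[0.776, 0.631, 0.001], [0.631, -0.776, 0.004], [0.004, -0.002, -1.0]]
force: [0.0, 0.2, 0.1]
width: 0.999
gripper_force: 0.0
```

```bash
python3 -c "
from h import *
delta([.549,-.343,.30],down(63.5))"
```

```text
trans [0.9629 0.0521 0.2172] rot [-0.0005 -0.0013 -0.1356]
```

>>> drive_tool([
  {"translation":[0.96,0.05,0.21],"rot":[0,0,-0.136],"jaw":-1},
  {"translation":[0.96,0.05,0.21],"rot":[0,0,-0.136],"jaw":-1},
  {"translation":[0.96,0.05,0.21],"rot":[0,0,-0.136],"jaw":-1},
  {"translation":[0.96,0.05,0.21],"rot":[0,0,-0.136],"jaw":-1},
  {"translation":[0.96,0.05,0.21],"rot":[0,0,-0.136],"jaw":-1},
  {"translation":[0.96,0.05,0.21],"rot":[0,0,-0.136],"jaw":-1},
])

```text
t: 1.52
tcp_pos: [0.5436, -0.3513, 0.3018]
tool_rot: [[0.455, 0.89, -0.001], [0.89, -0.455, -0.001], [-0.001, -0.001, -1.0]]
force: [-0.2, -0.5, -0.0]
width: 1.002
gripper_force: 0.0
```

Run:
```python
from h import *
st=observe(); im=get_image("wrist"); C=cam("wrist",st); cv2.imwrite("pics/w1.png",im[:,:,::-1])
print(st["tcp_pos"],st["joint_vel"].max())
for c in contours(mask(im,(0,170,60),(6,255,255)),400):
    a=cv2.approxPolyDP(c,3,True)[:,0]; print(np.c_[a,cast(C,a,.008)[:,:2]])
p=np.radians(-46.7)
delta([.5945,.0206,.26],down(133.3))
```

```text
[ 0.5436 -0.3513  0.3018] 1.5591941145617843
[[385.       0.       0.6407  -0.2549]
 [428.      84.       0.6455  -0.3059]
 [450.      72.       0.6592  -0.3056]
 [452.      68.       0.661   -0.3041]
 [418.       0.       0.6568  -0.2631]]
[[375.       0.       0.6358  -0.2524]
 [324.       0.       0.611   -0.2397]
 [192.      98.       0.5194  -0.2502]
 [204.     115.       0.5206  -0.2616]
 [211.     117.       0.5237  -0.2645]]
trans [ 1.4207 -0.4978  0.1664] rot [-0.0004  0.0003 -0.3916]
```

View pics/w1.png

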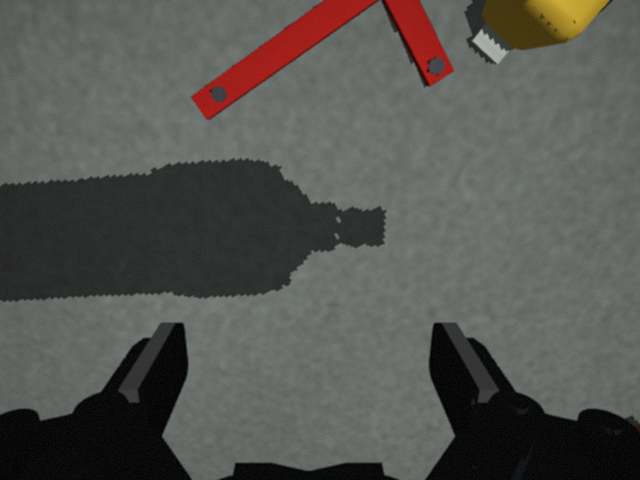

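The wrist view shows the stop at the top. Its inner corner is near (380,0), the long rail ends at (204,117), the short rail ends at (440,75), and the tape is upper right. The inner corner is at about (0.639, -0.252) with yaw about 6°, and both views agree to 2 mm. Next, the blank.

>>> drive_tool([
  {"translation":[0.75,-0.25,0.0],"rot":[0,0,-0.2],"jaw":-1},
  {"translation":[0.75,-0.25,0.0],"rot":[0,0,-0.2],"jaw":-1},
  {"translation":[0.75,-0.25,0.0],"rot":[0,0,-0.2],"jaw":-1},
  {"translation":[0.75,-0.25,0.0],"rot":[0,0,-0.2],"jaw":-1},
  {"translation":[0.75,-0.25,0.0],"rot":[0,0,-0.2],"jaw":-1},
])

```text
t: 2.2
tcp_pos: [0.5733, -0.1558, 0.3027]
tool_rot: [[-0.154, 0.988, 0.0], [0.988, 0.154, -0.001], [-0.001, 0.0, -1.0]]
force: [0.3, -0.4, 0.5]
width: 1.0
gripper_force: 0.0
```

```bash
python3 -c "
from h import *
delta([.5945,.0206,.26],down(133.3))"
```

```text
trans [0.6842 0.1924 0.17  ] rot [-0.0001  0.0005 -0.1913]
```

>>> drive_tool([
  {"translation":[0.684,0.192,0.17],"rot":[0,0,-0.19],"jaw":-1},
  {"translation":[0.684,0.192,0.17],"rot":[0,0,-0.19],"jaw":-1},
  {"translation":[0.684,0.192,0.17],"rot":[0,0,-0.19],"jaw":-1},
  {"translation":[0.684,0.192,0.17],"rot":[0,0,-0.19],"jaw":-1},
  {"translation":[0.684,0.192,0.17],"rot":[0,0,-0.19],"jaw":-1},
  {"translation":[0.684,0.192,0.17],"rot":[0,0,-0.19],"jaw":-1},
])

```text
t: 2.95
tcp_pos: [0.5949, 0.018, 0.2598]
tool_rot: [[-0.679, 0.734, 0.0], [0.734, 0.679, -0.002], [-0.001, -0.001, -1.0]]
force: [0.2, -0.0, 0.4]
width: 1.001
gripper_force: 0.0
```

Run:
```python
from h import *
st=observe(); im=get_image("wrist"); C=cam("wrist",st); cv2.imwrite("pics/w2.png",im[:,:,::-1])
print(st["tcp_pos"],abs(st["joint_vel"]).max(),st["joint_pos"])
for c in contours(mask(im,(8,60,90),(22,190,255)),3000): print(c[:,0].min(0),c[:,0].max(0),rect(C,c,.024))
delta([.5945,.0206,.183],down(133.3),st)
```

```text
[0.5949 0.018  0.2598] 0.45779768855162917 [ 31.0548  24.0336 -43.1569  99.4752  18.2163  63.698   24.9692]
[266 262] [361 355] (array([617.6747,  -2.0719]), array([50.2644, 56.6498]), 43.2364387512207)
[576   0] [639 117] (array([630.2636, 188.9791]), array([21.2472, 62.1215]), 81.2408447265625)
trans [0.0092 0.006  0.307 ] rot [-0.0003  0.0004 -0.0028]
```

View pics/w2.png

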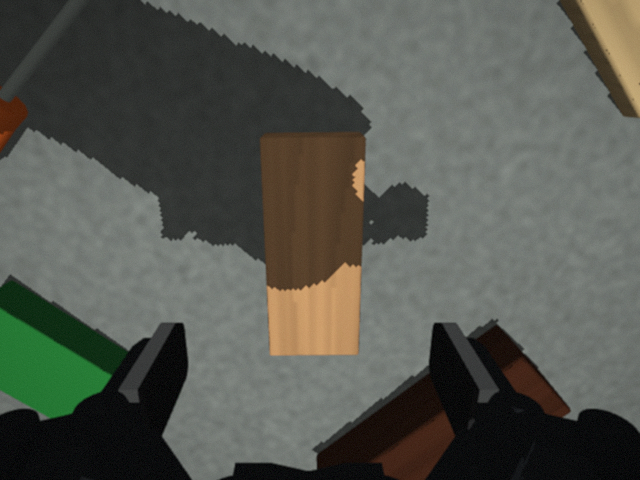

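The blank lies centred between the open fingers, with corners at about (261,137), (365,135), (358,355) and (270,355). It is partly in the arm's shadow. I'll descend and grip.

>>> drive_tool([
  {"translation":[0.01,0.006,0.2],"rot":[0,0,-0.003],"jaw":-1},
  {"translation":[0.01,0.006,0.307],"rot":[0,0,-0.003],"jaw":-1},
  {"translation":[0.01,0.006,0.307],"rot":[0,0,-0.003],"jaw":-1},
  {"translation":[0.01,0.006,0.307],"rot":[0,0,-0.003],"jaw":1},
  {"translation":[0.01,0.006,0.307],"rot":[0,0,-0.003],"jaw":1},
  {"translation":[0.01,0.006,0.307],"rot":[0,0,-0.003],"jaw":1},
  {"translation":[0.01,0.006,0.307],"rot":[0,0,-0.003],"jaw":1},
  {"translation":[0.01,0.006,0.307],"rot":[0,0,-0.003],"jaw":1},
], force=50)

```text
t: 4.0
tcp_pos: [0.595, 0.0243, 0.1849]
tool_rot: [[-0.691, 0.723, 0.003], [0.723, 0.691, -0.001], [-0.003, 0.002, -1.0]]
force: [-0.6, 0.1, 5.9]
width: 0.572
gripper_force: 53.3
```

Run:
```python
from h import *
st=observe(); print(st["width"],st["gripper_force"],st["force"],st["tcp_pos"])
im=get_image("wrist"); C=cam("wrist",st); s=get_image("scene")
cv2.imwrite("pics/w3.png",np.hstack([cv2.resize(im[180:480,160:460],(400,400)),cv2.resize(s[180:330,250:400],(400,400),interpolation=2)])[:,:,::-1])
```

```text
0.5721375823095189 53.32170903682709 [-0.6391  0.0522  5.8818] [0.595  0.0243 0.1849]
```

View pics/w3.png

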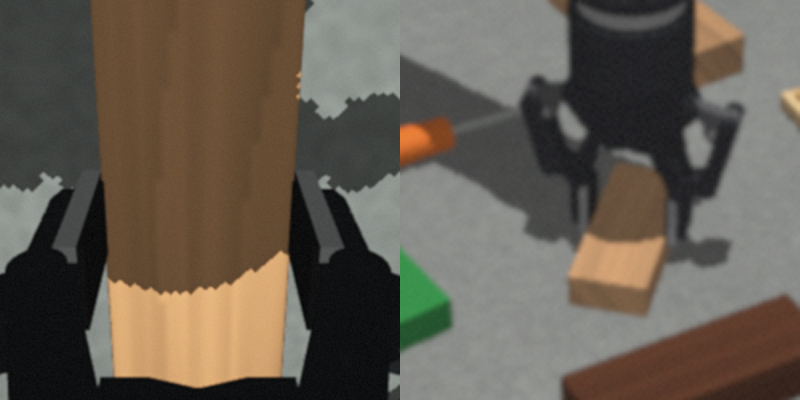

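The blank is gripped squarely, with pads on both sides, a grip of 53 N and an opening of 49 mm. I'll lift it and carry it to the stop.

>>> drive_tool([
  {"translation":[0,0,-0.15],"rot":[0,0,0],"jaw":1},
  {"translation":[0,0,-0.28],"rot":[0,0,0],"jaw":1},
  {"translation":[0,0,-0.28],"rot":[0,0,0],"jaw":1},
])

```text
t: 4.47
tcp_pos: [0.5951, 0.0247, 0.2559]
tool_rot: [[-0.691, 0.723, 0.006], [0.723, 0.691, -0.001], [-0.004, 0.004, -1.0]]
force: [0.6, 0.5, -1.6]
width: 0.569
gripper_force: 52.6
```

```bash
python3 -c "
from h import *
st=observe();print(st['force'],st['width'])
delta([.574,-.290,.25],down(186))"
```

```text
[ 0.5894  0.4522 -1.5819] 0.5690020816346004
trans [-0.8519 -0.9307  0.0238] rot [ 0.0005  0.0018 -0.2906]
```

>>> drive_tool([
  {"translation":[-0.1,-0.11,0.0],"rot":[0,0,-0.04],"jaw":1},
  {"translation":[-0.25,-0.27,0.0],"rot":[0,0,-0.09],"jaw":1},
  {"translation":[-0.4,-0.44,0.0],"rot":[0,0,-0.145],"jaw":1},
  {"translation":[-0.56,-0.6,0.01],"rot":[0,0,-0.2],"jaw":1},
  {"translation":[-0.7,-0.77,0.02],"rot":[0,0,-0.25],"jaw":1},
  {"translation":[-0.81,-0.89,0.02],"rot":[0,0,-0.28],"jaw":1},
  {"translation":[-0.852,-0.931,0.02],"rot":[0,0,-0.291],"jaw":1},
  {"translation":[-0.852,-0.931,0.02],"rot":[0,0,-0.291],"jaw":1},
])

```text
t: 5.48
tcp_pos: [0.5717, -0.2922, 0.2463]
tool_rot: [[-0.995, -0.102, -0.002], [-0.102, 0.995, 0.001], [0.002, 0.001, -1.0]]
force: [-0.5, 0.3, -1.7]
width: 0.568
gripper_force: 52.5
```

Run:
```python
from h import *
st=observe();print(st['force'],st['width'],st["joint_pos"])
im=get_image("wrist"); C=cam("wrist",st); t=get_image("top");cv2.imwrite("pics/t4.png",t[:,:,::-1])
cv2.imwrite("pics/w4.png",np.hstack([im[::1,::1],cv2.resize(t[170:300,420:550],(480,480),interpolation=2)])[:,:,::-1][:, ::1])
x=cv2.imread("pics/w4.png"); cv2.imwrite("pics/w4.png",cv2.resize(x,(800,343),interpolation=cv2.INTER_AREA))
for c in contours(mask(im,(0,170,40),(6,255,255)),200):
    a=cv2.approxPolyDP(c,3,True)[:,0]; print(np.c_[a,cast(C,a,.008)[:,:2]])
delta([.574,-.290,.20],down(186))
```

```text
[-0.5487  0.3375 -1.6713] 0.5679329084910737 [ 60.2383  32.1713 -46.967   92.9517  25.1719  66.145  103.0854]
[[380.     166.       0.5198  -0.2623]
 [390.     179.       0.5257  -0.2563]
 [390.     188.       0.5301  -0.2556]
 [397.     188.       0.5298  -0.2521]
 [401.     198.       0.5346  -0.2493]
 [397.     207.       0.5394  -0.2505]
 [388.     208.       0.5404  -0.2549]
 [388.     215.       0.544   -0.2543]
 [392.     216.       0.5443  -0.2522]
 [388.     217.       0.5451  -0.2541]
 [386.     250.       0.5629  -0.2523]
 [393.     251.       0.5631  -0.2485]
 [385.     252.       0.564   -0.2526]
 [388.     264.       0.5706  -0.2499]
 [383.     268.       0.5731  -0.2522]
 [381.     306.       0.5955  -0.2497]
 [396.     307.       0.5953  -0.2414]
 [401.     247.       0.5604  -0.2448]
 [394.     245.       0.5597  -0.2486]
 [402.     238.       0.5555  -0.2451]
 [404.     193.       0.5319  -0.2482]
 [400.     189.       0.5301  -0.2506]
 [406.     186.       0.5283  -0.2479]
 [407.     171.       0.5209  -0.2487]
 [401.     166.       0.5188  -0.2521]]
trans [-0.0051 -0.0041  0.1884] rot [ 0.0005 -0.0003  0.0006]
```

View pics/w4.png

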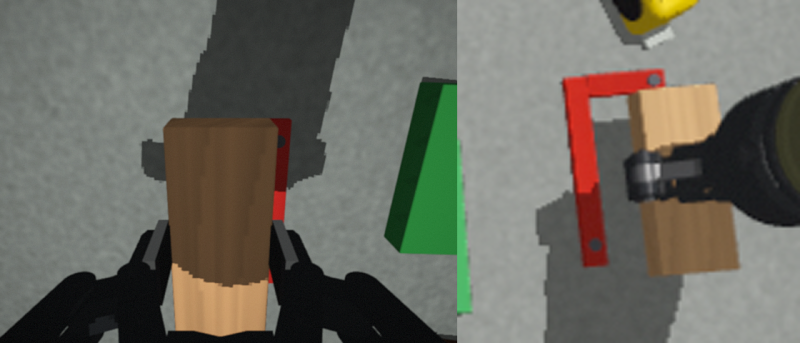

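The blank is held just short of the corner and on the open side of both rails, parallel to the long rail. The short rail is ahead of it, and the tape is clear beyond. Lowering.

>>> drive_tool([
  {"translation":[-0.005,-0.004,0.12],"rot":[0,0,0],"jaw":1},
  {"translation":[-0.005,-0.004,0.2],"rot":[0,0,0],"jaw":1},
  {"translation":[-0.005,-0.004,0.23],"rot":[0,0,0],"jaw":1},
  {"translation":[-0.005,-0.004,0.243],"rot":[0,0,0],"jaw":1},
  {"translation":[-0.005,-0.004,0.243],"rot":[0,0,0],"jaw":1},
])

```text
t: 6.2
tcp_pos: [0.5745, -0.2913, 0.1877]
tool_rot: [[-0.994, -0.106, 0.001], [-0.106, 0.994, -0.0], [-0.001, -0.0, -1.0]]
force: [0.3, 0.1, -1.0]
width: 0.569
gripper_force: 52.5
```

>>> drive_tool([
  {"translation":[0,0.012,0],"rot":[0,0,0],"jaw":1},
  {"translation":[0,0.02,0],"rot":[0,0,0],"jaw":1},
  {"translation":[0,0.02,0],"rot":[0,0,0],"jaw":1},
])

```text
t: 6.58
tcp_pos: [0.5737, -0.2861, 0.1875]
tool_rot: [[-0.994, -0.106, 0.0], [-0.106, 0.994, -0.0], [-0.0, -0.0, -1.0]]
force: [-0.6, -0.1, -2.1]
width: 0.567
gripper_force: 52.5
```

>>> drive_tool([
  {"translation":[0,0,0.008],"rot":[0,0,0],"jaw":1},
  {"translation":[0,0.008,0.008],"rot":[0,0,0],"jaw":1},
  {"translation":[0,0.012,0.008],"rot":[0,0,0],"jaw":1},
  {"translation":[0,0.012,0.008],"rot":[0,0,0],"jaw":1},
])

```text
t: 7.08
tcp_pos: [0.5732, -0.2842, 0.1853]
tool_rot: [[-0.994, -0.105, 0.0], [-0.105, 0.994, -0.001], [-0.0, -0.001, -1.0]]
force: [-0.0, -2.1, -1.6]
width: 0.572
gripper_force: 52.5
```

>>> drive_tool([
  {"translation":[0,0.006,0],"rot":[0,0,0],"jaw":1},
  {"translation":[0,0.012,0],"rot":[0,0,0],"jaw":1},
  {"translation":[0,0.012,0],"rot":[0,0,0],"jaw":1},
])

```text
t: 7.45
tcp_pos: [0.5729, -0.2833, 0.1854]
tool_rot: [[-0.995, -0.104, 0.002], [-0.104, 0.995, -0.005], [-0.001, -0.005, -1.0]]
force: [2.8, -7.1, -3.9]
width: 0.571
gripper_force: 52.4
```

Contact with the long rail: -7 N in y. Now I'll slide it to the short rail.

>>> drive_tool([
  {"translation":[-0.01,0,0],"rot":[0,0,0],"jaw":1},
  {"translation":[-0.018,0,0],"rot":[0,0,0],"jaw":1},
  {"translation":[-0.022,0,0],"rot":[0,0,0],"jaw":1},
  {"translation":[-0.022,0,0],"rot":[0,0,0],"jaw":1},
])

```text
t: 7.95
tcp_pos: [0.577, -0.2831, 0.1853]
tool_rot: [[-0.995, -0.103, -0.003], [-0.103, 0.995, -0.005], [0.004, -0.004, -1.0]]
force: [-4.0, -6.8, 0.0]
width: 0.567
gripper_force: 53.0
```

>>> drive_tool([
  {"translation":[-0.008,0,0],"rot":[0,0,0],"jaw":1},
  {"translation":[-0.012,0,0],"rot":[0,0,0],"jaw":1},
  {"translation":[-0.012,0,0],"rot":[0,0,0],"jaw":1},
])

```text
t: 8.32
tcp_pos: [0.58, -0.2827, 0.1852]
tool_rot: [[-0.995, -0.103, -0.003], [-0.103, 0.995, -0.005], [0.004, -0.004, -1.0]]
force: [-3.1, -6.8, 0.2]
width: 0.568
gripper_force: 52.9
```

>>> drive_tool([
  {"translation":[-0.008,0,0],"rot":[0,0,0],"jaw":1},
  {"translation":[-0.014,0,0],"rot":[0,0,0],"jaw":1},
  {"translation":[-0.014,0,0],"rot":[0,0,0],"jaw":1},
])

```text
t: 8.7
tcp_pos: [0.5822, -0.2826, 0.1852]
tool_rot: [[-0.995, -0.103, -0.008], [-0.103, 0.995, -0.005], [0.008, -0.004, -1.0]]
force: [-8.5, -6.2, 4.8]
width: 0.573
gripper_force: 53.5
```

>>> drive_tool([
  {"translation":[-0.006,0.003,0],"rot":[0,0,0],"jaw":1},
  {"translation":[-0.006,0.003,0],"rot":[0,0,0],"jaw":1},
])

```text
t: 8.95
tcp_pos: [0.5827, -0.2824, 0.1851]
tool_rot: [[-0.995, -0.102, -0.011], [-0.102, 0.995, -0.006], [0.011, -0.005, -1.0]]
force: [-11.6, -8.0, 9.1]
width: 0.567
gripper_force: 53.7
```

>>> drive_tool([
  {"translation":[0,0,0],"rot":[0,0,0],"jaw":0.0},
  {"translation":[0,0,0],"rot":[0,0,0],"jaw":-0.6},
  {"translation":[0,0,0],"rot":[0,0,0],"jaw":-1},
  {"translation":[0,0,0],"rot":[0,0,0],"jaw":-1},
])

```text
t: 9.45
tcp_pos: [0.5869, -0.2771, 0.1854]
tool_rot: [[-0.994, -0.107, 0.001], [-0.107, 0.994, 0.001], [-0.001, 0.001, -1.0]]
force: [0.1, 0.4, -0.7]
width: 0.999
gripper_force: 0.0
```

>>> drive_tool([
  {"translation":[0,0,-0.1],"rot":[0,0,0],"jaw":-1},
  {"translation":[0,0,-0.25],"rot":[0,0,0],"jaw":-1},
  {"translation":[-0.2,-0.0,-0.4],"rot":[0,0,0],"jaw":-1},
  {"translation":[-0.2,0,-0.4],"rot":[0,0,0],"jaw":-1},
  {"translation":[-0.2,0,-0.4],"rot":[0,0,0],"jaw":-1},
])

```text
t: 10.07
tcp_pos: [0.636, -0.2722, 0.2846]
tool_rot: [[-0.994, -0.107, -0.001], [-0.107, 0.994, 0.001], [0.001, 0.001, -1.0]]
force: [-0.5, -0.4, -0.1]
width: 0.998
gripper_force: 0.0
```

Run:
```python
from h import *
st=observe();print(st['force'],st['tcp_pos'],st["joint_pos"])
im=get_image("wrist"); C=cam("wrist",st); t=get_image("top");cv2.imwrite("pics/t5.png",t[:,:,::-1])
cv2.imwrite("pics/w5.png",im[:,:,::-1])
```

```text
[-0.4644 -0.4051 -0.1077] [ 0.636  -0.2722  0.2846] [ 53.2544  35.5696 -46.5705  83.2162  26.2657  72.5455 100.2791]
```

View pics/w5.png

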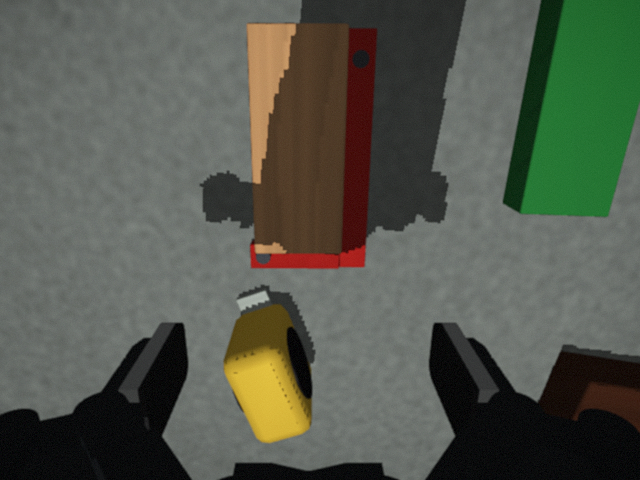

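The blank lies in the corner, with top corners at about (248,24), (349,26), (343,253). The red rails are visible along its right side and across its bottom end. I'll check the fit numerically.

Run:
```python
from h import *
st=observe(); C=cam("wrist",st)
im=cv2.imread("pics/w5.png")[:,:,::-1].copy(); hsv=cv2.cvtColor(im,cv2.COLOR_RGB2HSV).astype(int)
red=((hsv[...,0]<7)|(hsv[...,0]>172))&(hsv[...,1]>180)&(hsv[...,2]>35)
wood=(hsv[...,0]>7)&(hsv[...,0]<24)&(hsv[...,1]>70)&(hsv[...,2]>60)
def fit(pts,z):
    P=cast(C,pts,z)[:,:2]*1000
    l=cv2.fitLine(P.astype(np.float32),cv2.DIST_HUBER,0,.01,.01).ravel(); return l[:2]*np.sign(l[0] if abs(l[0])>.5 else l[1]),l[2:]
rows=range(70,235,3); cols=range(262,335,3)
ol=fit([(np.where(red[r,300:420])[0].max()+300.5,r) for r in rows],.008)       # long rail outer edge
il=fit([(np.where(red[r,300:420])[0].min()+299.5,r) for r in rows],.024)       # blank +y top edge (occluding)
bl=fit([(np.where(wood[r,200:300])[0].min()+199.5,r) for r in list(range(40,165,3))+list(range(236,246,2))],.024)
so=fit([(c,np.where(red[235:285,c])[0].max()+235.5) for c in cols],.008)
be=fit([(c,np.where(red[235:285,c])[0].min()+234.5) for c in cols],.024)
bs=fit([(c,np.where(wood[0:60,c])[0].min()-.5) for c in range(254,345,3)],.024)
for n,l in dict(ol=ol,il=il,bl=bl,so=so,be=be,bs=bs).items(): print(n,np.degrees(np.arctan2(*l[0][::-1])),l[1])
dist=lambda a,b:abs(a[0][0]*(b[1]-a[1])[1]-a[0][1]*(b[1]-a[1])[0])
print("width",dist(il,bl),"len",dist(be,bs),"+y edge to outer rail (16)",dist(ol,il),"end to short outer(16)",dist(so,be))
```

```text
ol 5.700811 [ 579.2068 -243.9229]
il 5.763864 [ 571.5521 -260.1839]
bl 5.774537 [ 568.9013 -310.845 ]
so 96.07406 [ 656.1206 -273.2679]
be 95.91216 [ 640.7216 -276.9995]
bs 95.53632 [ 521.547 -289.686]
width 50.13876 len 119.84743 +y edge to outer rail (16) 15.420236 end to short outer(16) 15.707449
```

Seated: edge offsets from the outer rail faces are 15.4 and 15.7 mm (16 expected), and the angles agree to 0.3°. Its centre is at (0.5814, -0.2845) with yaw 5.8°. Now the regrasp.

```bash
python3 -c "
from h import *
delta([.5814,-.2845,.185],down(185.8))"
```

```text
trans [ 0.2171 -0.023   0.3951] rot [ 0.0002 -0.0009  0.0015]
```

>>> drive_tool([
  {"translation":[0.217,-0.023,0.1],"rot":[0,0,0.0015],"jaw":-1},
  {"translation":[0.217,-0.023,0.2],"rot":[0,0,0.0015],"jaw":-1},
  {"translation":[0.217,-0.023,0.32],"rot":[0,0,0.0015],"jaw":-1},
  {"translation":[0.217,-0.023,0.38],"rot":[0,0,0.0015],"jaw":-1},
  {"translation":[0.217,-0.023,0.395],"rot":[0,0,0.0015],"jaw":-1},
  {"translation":[0.217,-0.023,0.395],"rot":[0,0,0.0015],"jaw":-1},
])

```text
t: 10.92
tcp_pos: [0.583, -0.2844, 0.1869]
tool_rot: [[-0.995, -0.101, 0.001], [-0.101, 0.995, -0.0], [-0.001, -0.0, -1.0]]
force: [-0.2, 1.0, 0.0]
width: 1.0
gripper_force: 0.0
```

```bash
python3 -c "
from h import *
st=observe();print(st['force'],st['tcp_pos'])
delta([.5814,-.2845,.185],down(185.8))"
```

```text
[-0.1907  0.9919  0.0429] [ 0.583  -0.2844  0.1869]
trans [0.0064 0.0003 0.0077] rot [-0.0001  0.0002  0.    ]
```

>>> drive_tool([
  {"translation":[0.006,0,0.006],"rot":[0,0,0],"jaw":-1},
  {"translation":[0.006,0,0.006],"rot":[0,0,0],"jaw":1},
  {"translation":[0.006,0,0.006],"rot":[0,0,0],"jaw":1},
  {"translation":[0.006,0,0.006],"rot":[0,0,0],"jaw":1},
  {"translation":[0.006,0,0.006],"rot":[0,0,0],"jaw":1},
  {"translation":[0.006,0,0.006],"rot":[0,0,0],"jaw":1},
], force=50)

```text
t: 11.68
tcp_pos: [0.5814, -0.2846, 0.1857]
tool_rot: [[-0.995, -0.101, 0.0], [-0.101, 0.995, -0.001], [-0.0, -0.001, -1.0]]
force: [-1.5, 0.6, 6.0]
width: 0.57
gripper_force: 53.0
```

>>> drive_tool([
  {"translation":[0,0,-0.1],"rot":[0,0,0],"jaw":1},
  {"translation":[0,0,-0.3],"rot":[0,0,0],"jaw":1},
  {"translation":[0,0,-0.5],"rot":[0,0,0],"jaw":1},
  {"translation":[0,0,-0.55],"rot":[0,0,0],"jaw":1},
  {"translation":[0,0,-0.55],"rot":[0,0,0],"jaw":1},
])

```text
t: 12.3
tcp_pos: [0.5812, -0.2846, 0.3223]
tool_rot: [[-0.995, -0.101, 0.0], [-0.101, 0.995, -0.001], [-0.0, -0.001, -1.0]]
force: [-0.1, 0.7, -2.0]
width: 0.562
gripper_force: 52.4
```

Run:
```python
from h import *
# rest base from first top picture at z=.014; bed top face corners
C=cam("top"); im=cv2.imread("pics/top0.png")[:,:,::-1].copy()
sub=np.zeros((480,640),np.uint8); sub[170:275,155:255]=255
hs=cv2.cvtColor(im,cv2.COLOR_RGB2HSV)
m=(((hs[...,2]<75)|((hs[...,0]<25)&(hs[...,1]>50)))*255).astype(np.uint8)&sub
m=cv2.morphologyEx(m,cv2.MORPH_OPEN,np.ones((3,3)))
c=max(contours(cv2.inRange(hs,(15,50,120),(25,200,255))&sub),key=cv2.contourArea)
h=cv2.convexHull(c); print("base",rect(C,h,.014), cv2.approxPolyDP(h,4,True)[:,0].tolist())
k=((hs[...,2]<75)&(hs[...,1]<60)).astype(np.uint8)*255&sub
k=cv2.morphologyEx(k,cv2.MORPH_OPEN,np.ones((5,5)))
b=max(contours(k),key=cv2.contourArea); print("bed px",cv2.minAreaRect(b),cv2.approxPolyDP(b,2.5,True)[:,0].tolist())
st=observe(); print(st["tcp_pos"],st["width"],st["force"],st["joint_pos"])
```

```text
base (array([598.8826, 241.1287]), array([111.3089, 149.9799]), 81.63011169433594) [[183, 178], [239, 187], [224, 266], [167, 255]]
bed px ((192.8600311279297, 222.14935302734375), (28.72719383239746, 67.44453430175781), 2.544804573059082) [[180, 188], [178, 252], [204, 256], [208, 192]]
[ 0.5812 -0.2846  0.3223] 0.5620311164932601 [-0.1382  0.7412 -2.0296] [ 60.4457  28.7302 -49.1539  88.1857  22.3428  73.3342 104.1242]
```

Run:
```python
from h import *
C=cam("top")
L=cast(C,[[178,252],[204,256]],.0498);H=cast(C,[[180,188],[208,192]],.1006)
print(L,H); d=H.mean(0)-L.mean(0); print("top centre",(H.mean(0)+L.mean(0))/2,"yaw",np.degrees(np.arctan2(d[1],d[0])),"len",np.hypot(*d[:2]),"w",np.linalg.norm(L[0]-L[1]),np.linalg.norm(H[0]-H[1]))
delta([.585,.13,.36],down(171.6))
```

```text
[[0.5391 0.2744 0.0498]
 [0.5331 0.2282 0.0498]] [[0.643  0.2602 0.1006]
 [0.6372 0.2131 0.1006]]
top centre [0.5881 0.244  0.0752] yaw -8.019280204914052 len 0.10505235347284042 w 0.04656537103542921 0.04750446558199918
trans [-0.1828  1.6482 -0.1517] rot [-0.0002  0.0001  0.0789]
```

>>> drive_tool([
  {"translation":[-0.02,0.2,-0.05],"rot":[0,0,0.01],"jaw":1},
  {"translation":[-0.04,0.4,-0.1],"rot":[0,0,0.02],"jaw":1},
  {"translation":[-0.07,0.6,-0.15],"rot":[0,0,0.03],"jaw":1},
  {"translation":[-0.1,0.8,-0.15],"rot":[0,0,0.04],"jaw":1},
  {"translation":[-0.12,1.0,-0.15],"rot":[0,0,0.05],"jaw":1},
])

```text
t: 12.92
tcp_pos: [0.585, -0.0317, 0.3574]
tool_rot: [[-0.998, 0.057, -0.003], [0.057, 0.998, 0.0], [0.003, 0.0, -1.0]]
force: [-0.6, -0.3, -1.6]
width: 0.569
gripper_force: 52.4
```

```bash
python3 -c "
from h import *
delta([.585,.13,.36],down(171.6)); print(observe()['joint_pos'])"
```

```text
trans [ 0.0372  0.6457 -0.01  ] rot [ 0.     -0.0011  0.0285]
[ 45.3382  20.1772 -54.4731  94.663   16.9128  74.1616  74.5207]
```

>>> drive_tool([
  {"translation":[0.01,0.2,-0.01],"rot":[0,0,0.01],"jaw":1},
  {"translation":[0.025,0.42,-0.01],"rot":[0,0,0.02],"jaw":1},
  {"translation":[0.037,0.6,-0.01],"rot":[0,0,0.028],"jaw":1},
  {"translation":[0.037,0.645,-0.01],"rot":[0,0,0.028],"jaw":1},
  {"translation":[0.037,0.645,-0.01],"rot":[0,0,0.028],"jaw":1},
  {"translation":[0.037,0.645,-0.01],"rot":[0,0,0.028],"jaw":1},
])

```text
t: 13.68
tcp_pos: [0.5859, 0.1264, 0.3612]
tool_rot: [[-0.989, 0.146, -0.002], [0.146, 0.989, -0.001], [0.002, -0.002, -1.0]]
force: [0.2, 0.1, -1.4]
width: 0.567
gripper_force: 52.4
```

Run:
```python
from h import *
st=observe(); im=get_image("wrist"); print(st["tcp_pos"],st["joint_pos"],abs(st["joint_vel"]).max())
np.savez("w6.npz",R=st["tool_rot"],p=st["tcp_pos"]); cv2.imwrite("pics/w6.png",im[:,:,::-1])
C=cam("wrist",st)
# predicted bed top corners for the top-camera estimate
y=np.radians(-8.3);c,s=np.cos(y),np.sin(y);a=np.radians(25)
X=np.array([c*np.cos(a),s*np.cos(a),np.sin(a)]);Y=np.array([-s,c,0]);o=np.array([.587,.2435,.0752])
print(proj(C,[o+i*.06*X+j*.025*Y for i,j in((-1,-1),(-1,1),(1,1),(1,-1))]))
```

```text
[0.5859 0.1264 0.3612] [ 29.6948  22.3422 -55.4617  92.4962  18.9216  75.3179  52.9479] 0.5698626597681585
[[452.8587 111.5472]
 [532.064  111.4497]
 [542.7977 303.4407]
 [459.8297 303.4749]]
```

View pics/w6.png

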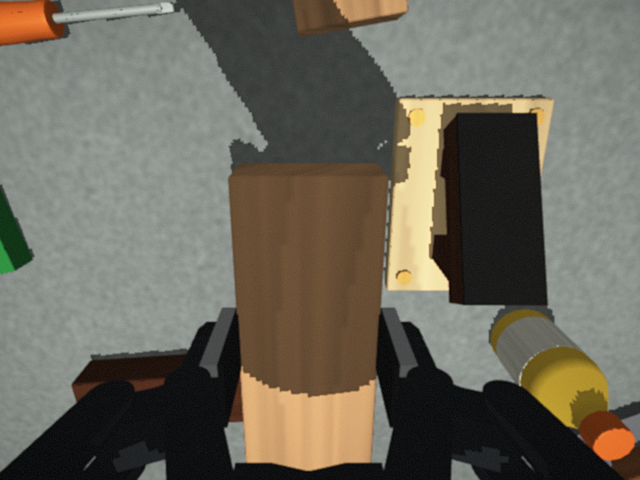

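The wrist view shows the bed's black top with corners at about (458,113), (537,113), (548,304), (464,303). The held blank's front end is at rows 163–177, columns 230–387. Measuring both in the same view.

```bash
cat > bed.py <<'E'
from h import *
def lines(pts):
    l=cv2.fitLine(np.float32(pts),cv2.DIST_HUBER,0,.01,.01).ravel(); return np.cross([l[2],l[3],1],[l[2]+l[0],l[3]+l[1],1])
def inter(a,b): q=np.cross(a,b); return q[:2]/q[2]
E
python3 - <<'E'
from bed import *
d=np.load("w6.npz"); st=dict(tool_rot=d["R"],tcp_pos=d["p"]); C=cam("wrist",st)
im=cv2.imread("pics/w6.png")[:,:,::-1].copy(); hs=cv2.cvtColor(im,cv2.COLOR_RGB2HSV).astype(int)
k=((hs[...,2]<60)&(im.max(2).astype(int)-im.min(2)<12)).astype(np.uint8)
w=k.copy(); w[:, :435]=0; w[:,570:]=0; w[:100]=0; w[320:]=0
w=cv2.morphologyEx(w,cv2.MORPH_OPEN,np.ones((5,5),np.uint8))
rows=range(130,290,3); cols=range(470,530,3)
l=lines([(np.where(w[r])[0].min()-.5,r) for r in rows]); r_=lines([(np.where(w[r])[0].max()+.5,r) for r in rows])
t=lines([(c,np.where(w[:,c])[0].min()-.5) for c in cols]); b=lines([(c,np.where(w[:,c])[0].max()+.5) for c in cols])
q=np.array([inter(l,t),inter(r_,t),inter(r_,b),inter(l,b)]); print(q)
P=np.vstack([cast(C,q[:2],.0498),cast(C,q[2:],.1006)]); print(P)
lo,hi=P[:2].mean(0),P[2:].mean(0); u=hi-lo
print("centre",(lo+hi)/2,"yaw",np.degrees(np.arctan2(u[1],u[0])),"len",np.hypot(*u[:2]),"w",np.linalg.norm(P[0]-P[1]),np.linalg.norm(P[2]-P[3]))
# held blank: brightness profile rows for front edges, column edges
g=im[...,0].astype(int)
print("rows",[(r,g[r,300:320].mean().round()) for r in range(155,186)])
for r in (190,230,270): 
    m=(hs[r,:,0]<22)&(hs[r,:,1]>70); s=np.where(m[200:385])[0]; print(r,s.min()+200,s.max()+200)
K,_=C; T=calibration("wrist")["tool_from_camera"]
E
```

```text
[[455.6904 113.5   ]
 [535.2206 113.5   ]
 [547.1855 306.075 ]
 [462.7391 304.0952]]
[[0.531  0.2284 0.0498]
 [0.5384 0.2781 0.0498]
 [0.6466 0.263  0.1006]
 [0.6379 0.2126 0.1006]]
centre [0.5885 0.2455 0.0752] yaw -8.151842629551473 len 0.108613682399096 w 0.05029389097686777 0.05117206273813689
rows [(155, np.float64(62.0)), (156, np.float64(61.0)), (157, np.float64(62.0)), (158, np.float64(63.0)), (159, np.float64(63.0)), (160, np.float64(63.0)), (161, np.float64(63.0)), (162, np.float64(65.0)), (163, np.float64(80.0)), (164, np.float64(91.0)), (165, np.float64(93.0)), (166, np.float64(91.0)), (167, np.float64(90.0)), (168, np.float64(89.0)), (169, np.float64(90.0)), (170, np.float64(89.0)), (171, np.float64(90.0)), (172, np.float64(91.0)), (173, np.float64(92.0)), (174, np.float64(92.0)), (175, np.float64(96.0)), (176, np.float64(103.0)), (177, np.float64(106.0)), (178, np.float64(107.0)), (179, np.float64(107.0)), (180, np.float64(107.0)), (181, np.float64(107.0)), (182, np.float64(107.0)), (183, np.float64(106.0)), (184, np.float64(107.0)), (185, np.float64(108.0))]
190 229 384
230 232 384
270 234 382
```

Run:
```python
from bed import *
c=calibration("wrist"); I=(c["camera_matrix"],c["tool_from_camera"])
print("front top edge",cast(I,[[229,175.5],[308,175.5],[386.5,175.5]],.1617)*1000)
print("front bottom edge",cast(I,[[308,162.5]],.1857)*1000)
y=np.radians(-8.2);cy,sy=np.cos(y),np.sin(y);a=np.radians(25)
X=np.array([cy*np.cos(a),sy*np.cos(a),np.sin(a)]);Y=np.array([-sy,cy,0]);Z=np.cross(X,Y)
o=np.array([.5885,.2455,.0752])
R=np.c_[-X,Y,-Z]; np.savez("goal.npz",R=R,o=o,X=X,Y=Y,Z=Z)
for h in (.06,.0): delta(o+Z*(.1857+h),R)
print(o+Z*.1857,np.linalg.det(R))
```

```text
front top edge [[ 58.3198 -24.7084 161.7   ]
 [ 58.3286  -0.1213 161.7   ]
 [ 58.3373  24.3114 161.7   ]]
front bottom edge [[ 58.4116  -0.1227 185.7   ]]
trans [0.4748 0.4717 0.2544] rot [-0.0007 -0.1392 -0.0011]
trans [0.3732 0.4724 0.4718] rot [-0.0007 -0.1392 -0.0011]
[0.5108 0.2567 0.2435] 1.0
```

>>> drive_tool([
  {"translation":[0.08,0.08,0.03],"rot":[0,-0.03,0],"jaw":1},
  {"translation":[0.18,0.18,0.08],"rot":[0,-0.06,0],"jaw":1},
  {"translation":[0.3,0.3,0.14],"rot":[0,-0.095,0],"jaw":1},
  {"translation":[0.4,0.4,0.2],"rot":[0,-0.12,0],"jaw":1},
  {"translation":[0.46,0.46,0.24],"rot":[-0.0007,-0.135,-0.001],"jaw":1},
  {"translation":[0.475,0.472,0.254],"rot":[-0.0007,-0.139,-0.001],"jaw":1},
  {"translation":[0.475,0.472,0.254],"rot":[-0.0007,-0.139,-0.001],"jaw":1},
  {"translation":[0.475,0.472,0.254],"rot":[-0.0007,-0.139,-0.001],"jaw":1},
])

```text
t: 14.72
tcp_pos: [0.4863, 0.2611, 0.2993]
tool_rot: [[-0.897, 0.143, 0.419], [0.13, 0.99, -0.059], [-0.423, 0.002, -0.906]]
force: [0.1, -0.8, -1.2]
width: 0.565
gripper_force: 52.5
```

```bash
cat >> bed.py <<'E'
G=np.load("goal.npz")
def err(st,h=0):
    d=G["R"].T@(st["tcp_pos"]-(G["o"]+G["Z"]*.1857)); print("tool-frame pos rel goal mm",d*1000,"rot deg",np.degrees(Rn.from_matrix(st["tool_rot"].T@G["R"]).as_rotvec()))
E
python3 - <<'E'
from bed import *
st=observe(); err(st); print(st["joint_pos"],st["force"])
delta(G["o"]+G["Z"]*(.1857+.010),G["R"],st)
E
```

```text
tool-frame pos rel goal mm [ -1.0365   0.816  -61.1154] rot deg [ 0.0741  0.0209 -0.0548]
[ 16.2674  10.6827 -56.7322 112.2662  36.3657  49.5338  21.9991] [ 0.0866 -0.8164 -1.2261]
trans [ 0.0042 -0.0035  0.2045] rot [ 0.0004  0.0001 -0.0003]
```

>>> drive_tool([
  {"translation":[0.007,-0.0035,0.1],"rot":[0,0,0],"jaw":1},
  {"translation":[0.007,-0.0035,0.17],"rot":[0,0,0],"jaw":1},
  {"translation":[0.007,-0.0035,0.2],"rot":[0,0,0],"jaw":1},
  {"translation":[0.007,-0.0035,0.2],"rot":[0,0,0],"jaw":1},
  {"translation":[0.007,-0.0035,0.2],"rot":[0,0,0],"jaw":1},
])

```text
t: 15.35
tcp_pos: [0.5044, 0.2592, 0.2537]
tool_rot: [[-0.897, 0.14, 0.42], [0.128, 0.99, -0.057], [-0.424, 0.002, -0.906]]
force: [0.6, -0.2, -1.0]
width: 0.567
gripper_force: 52.4
```

Run:
```python
from bed import *
st=observe(); err(st); print(st["joint_pos"],st["force"],st["tcp_pos"])
np.savez("w7.npz",R=st["tool_rot"],p=st["tcp_pos"])
w=get_image("wrist");s=get_image("scene");t=get_image("top")
for n,i in(("w7",w),("s7",s),("t7",t)): cv2.imwrite(f"pics/{n}.png",i[:,:,::-1])
x=np.hstack([cv2.resize(w[100:350,185:435],(400,400),interpolation=2),cv2.resize(s[170:270,390:490],(400,400),interpolation=2)])
cv2.imwrite("pics/c7.png",x[:,:,::-1])
```

```text
tool-frame pos rel goal mm [  1.7601   1.5442 -12.0319] rot deg [0.1747 0.0728 0.0929]
[ 12.7621  16.7836 -53.3658 112.8795  44.533   46.9275  16.1555] [ 0.5524 -0.1703 -1.048 ] [0.5044 0.2592 0.2537]
```

View pics/c7.png

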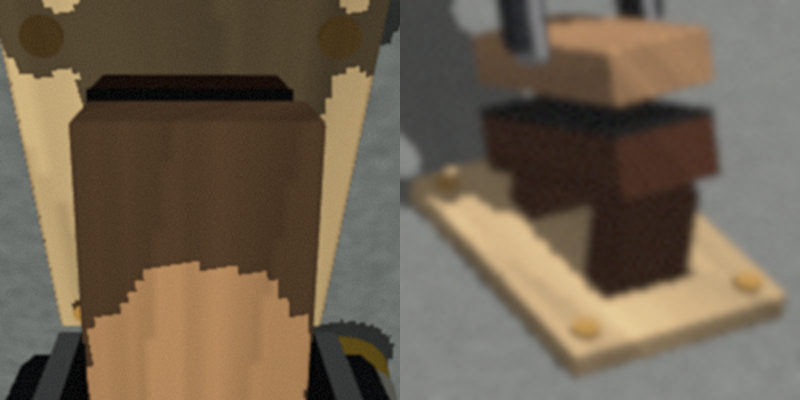

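The left crop (wrist) shows the blank hovering over the bed. The black bed edge spans about crop columns 87–293 at row 90, and the blank's lower front edge is at row 102. The scene view on the right agrees: the blank is 12 mm above the bed and parallel to it. Measuring the front ends.

Run:
```python
from bed import *
im=cv2.imread("pics/w7.png")[:,:,::-1]
for r in range(144,180): print(r,im[r,290:320].mean(0).round().astype(int).tolist(),end=" ")
print()
for r in (156,159,162,165,167,172): print(r,[(c,int(im[r,c].sum())) for c in list(range(226,246))],[(c,int(im[r,c].sum())) for c in list(range(364,392))])
```

```text
144 [78, 66, 46] 145 [75, 64, 44] 146 [59, 49, 34] 147 [34, 24, 16] 148 [24, 13, 9] 149 [24, 12, 8] 150 [24, 14, 8] 151 [25, 14, 10] 152 [25, 14, 9] 153 [26, 15, 10] 154 [24, 13, 9] 155 [17, 11, 8] 156 [10, 8, 9] 157 [8, 9, 8] 158 [9, 10, 9] 159 [9, 9, 9] 160 [7, 7, 8] 161 [8, 9, 8] 162 [24, 19, 14] 163 [51, 38, 26] 164 [67, 50, 33] 165 [69, 51, 34] 166 [68, 50, 34] 167 [67, 50, 33] 168 [66, 49, 33] 169 [67, 50, 34] 170 [67, 50, 33] 171 [66, 49, 33] 172 [67, 49, 33] 173 [67, 50, 33] 174 [68, 51, 34] 175 [72, 54, 36] 176 [76, 56, 38] 177 [78, 58, 38] 178 [79, 59, 39] 179 [80, 59, 40] 
156 [(226, 490), (227, 487), (228, 478), (229, 495), (230, 488), (231, 501), (232, 489), (233, 410), (234, 242), (235, 189), (236, 193), (237, 206), (238, 166), (239, 82), (240, 24), (241, 28), (242, 26), (243, 14), (244, 26), (245, 23)] [(364, 37), (365, 33), (366, 40), (367, 88), (368, 135), (369, 187), (370, 194), (371, 190), (372, 201), (373, 203), (374, 201), (375, 197), (376, 186), (377, 183), (378, 182), (379, 169), (380, 178), (381, 181), (382, 169), (383, 171), (384, 173), (385, 166), (386, 156)
[... 2248 characters left out ...]
382, 178), (383, 168), (384, 164), (385, 162), (386, 155), (387, 187), (388, 296), (389, 408), (390, 419), (391, 416)]
172 [(226, 487), (227, 486), (228, 482), (229, 492), (230, 466), (231, 390), (232, 271), (233, 169), (234, 143), (235, 145), (236, 157), (237, 154), (238, 151), (239, 142), (240, 151), (241, 144), (242, 152), (243, 159), (244, 142), (245, 142)] [(364, 145), (365, 142), (366, 147), (367, 141), (368, 145), (369, 147), (370, 145), (371, 136), (372, 134), (373, 138), (374, 136), (375, 145), (376, 139), (377, 136), (378, 145), (379, 141), (380, 119), (381, 139), (382, 137), (383, 142), (384, 193), (385, 304), (386, 386), (387, 402), (388, 403), (389, 415), (390, 415), (391, 415)]
```

Run:
```python
from bed import *
c=calibration("wrist"); I=(c["camera_matrix"],c["tool_from_camera"])
print("bed bottom front",cast(I,[[303,146.3]],.2277)*1000,"rubber/wood line",[cast(I,[[303,155.]],z)*1000 for z in (.1977,.1997,.2007)])
print("blank bottom front",cast(I,[[308,162.7]],.1857)*1000,"top",cast(I,[[308,175]],.1617)*1000)
print("bed corners y",cast(I,[[238.8,158],[367.7,158]],.1977)*1000, "blank bottom corner y",cast(I,[[236.8,165],[380.5,165]],.1857)*1000,"blank top y",cast(I,[[231.8,173.5],[385,173.5]],.1617)*1000)
```

```text
bed bottom front [[ 58.3494  -2.3749 227.7   ]] rubber/wood line [array([[ 58.8423,  -2.0455, 197.7   ]]), array([[ 58.5472,  -2.0684, 199.7   ]]), array([[ 58.3996,  -2.0798, 200.7   ]])]
blank bottom front [[ 57.8359  -0.1016 185.7   ]] top [[ 57.9923  -0.1038 161.7   ]]
bed corners y [[ 57.6749 -27.0762 197.7   ]
 [ 57.6874  23.174  197.7   ]] blank bottom corner y [[ 56.9936 -26.0126 185.7   ]
 [ 57.0065  26.2854 185.7   ]] blank top y [[ 58.4554 -23.7221 161.7   ]
 [ 58.4668  23.7647 161.7   ]]
```

The blank needs about -1.8 mm in y and +0.3 mm in x. I'll correct that, lower to a 4 mm hover and check.

>>> drive_tool([
  {"translation":[0.001,-0.007,0.015],"rot":[0.001,0.0004,0.0005],"jaw":1},
  {"translation":[0.001,-0.007,0.032],"rot":[0.001,0.0004,0.0005],"jaw":1},
  {"translation":[0.001,-0.007,0.032],"rot":[0.001,0.0004,0.0005],"jaw":1},
  {"translation":[0.001,-0.007,0.032],"rot":[0.001,0.0004,0.0005],"jaw":1},
])

```text
t: 16.0
tcp_pos: [0.507, 0.2569, 0.2454]
tool_rot: [[-0.898, 0.142, 0.417], [0.129, 0.99, -0.061], [-0.422, -0.001, -0.907]]
force: [0.6, 0.5, -1.1]
width: 0.571
gripper_force: 52.4
```

```bash
python3 -c "
from bed import *
st=observe(); err(st); print(st['force'],st['joint_vel'])"
```

```text
tool-frame pos rel goal mm [ 2.6144 -0.3711 -3.3159] rot deg [-0.0335 -0.0667  0.0302]
[ 0.5683  0.458  -1.0923] [-0.0038 -0.0972 -0.09    0.0113  0.0042 -0.0172 -0.1542]
```

>>> drive_tool([
  {"translation":[-0.002,0.0005,0.006],"rot":[0,0,0],"jaw":1},
  {"translation":[-0.002,0.0005,0.01],"rot":[0,0,0],"jaw":1},
  {"translation":[-0.002,0.0005,0.01],"rot":[0,0,0],"jaw":1},
])

```text
t: 16.38
tcp_pos: [0.5086, 0.2567, 0.2434]
tool_rot: [[-0.898, 0.142, 0.417], [0.129, 0.99, -0.061], [-0.422, -0.001, -0.907]]
force: [0.5, -1.1, -0.8]
width: 0.566
gripper_force: 52.4
```

Run:
```python
from bed import *
st=observe(); err(st); print(st['force'])
w=get_image("wrist");s=get_image("scene");t=get_image("top")
for n,i in(("w8",w),("s8",s),("t8",t)): cv2.imwrite(f"pics/{n}.png",i[:,:,::-1])
x=np.hstack([cv2.resize(w[130:210,208:408],(800,320),interpolation=2)])
y=np.hstack([cv2.resize(s[170:250,400:500],(400,280),interpolation=2),cv2.resize(t[170:250,150:260],(400,280),interpolation=2)])
cv2.imwrite("pics/c8.png",np.vstack([x,y])[:,:,::-1])
```

```text
tool-frame pos rel goal mm [ 2.0418 -0.3143 -0.82  ] rot deg [-0.0404 -0.0569  0.0288]
[ 0.4826 -1.0701 -0.8121]
```

View pics/c8.png

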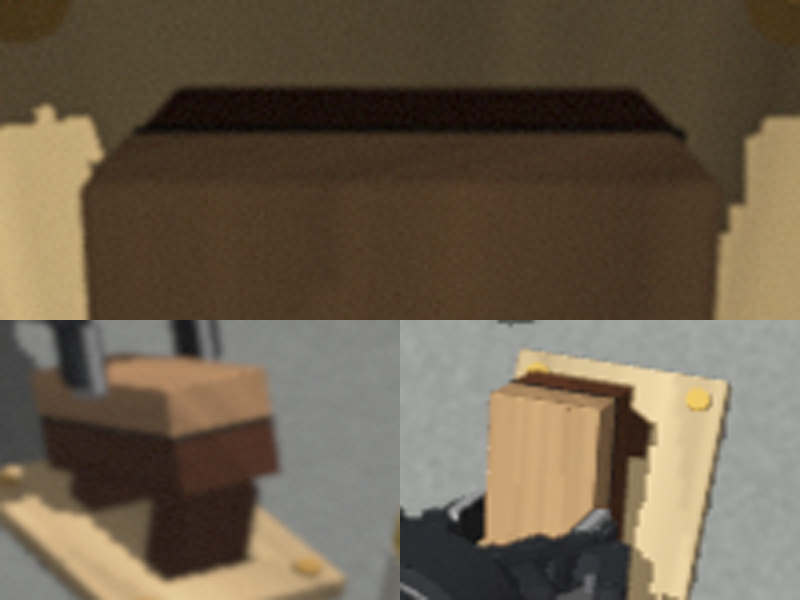

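Top: the rubber's front corners at (137,131) and (684,133) line up with the blank's lower front corners. The scene view also shows the far end and side flush. Lowering to contact.

>>> drive_tool([
  {"translation":[0,0,0.004],"rot":[0,0,0],"jaw":1},
  {"translation":[0,0,0.007],"rot":[0,0,0],"jaw":1},
  {"translation":[0,0,0.007],"rot":[0,0,0],"jaw":1},
])

```text
t: 16.9
tcp_pos: [0.5086, 0.2572, 0.2431]
tool_rot: [[-0.897, 0.143, 0.418], [0.128, 0.99, -0.063], [-0.423, -0.003, -0.906]]
force: [-10.2, -2.6, 12.6]
width: 0.566
gripper_force: 54.2
```

```bash
python3 -c "
from bed import *
st=observe(); err(st); print(st['force'])"
```

```text
tool-frame pos rel goal mm [ 2.1633  0.1478 -0.6062] rot deg [-0.1476 -0.0044  0.0509]
[-10.2097  -2.6297  12.5619]
```

>>> drive_tool([
  {"translation":[0,0,-0.004],"rot":[0,0,0],"jaw":1},
  {"translation":[0,0,-0.004],"rot":[0,0,0],"jaw":1},
  {"translation":[0,0,-0.004],"rot":[0,0,0],"jaw":0.0},
  {"translation":[0,0,-0.004],"rot":[0,0,0],"jaw":-0.6},
  {"translation":[0,0,-0.004],"rot":[0,0,0],"jaw":-1},
  {"translation":[0,0,-0.004],"rot":[0,0,0],"jaw":-1},
])

```text
t: 17.65
tcp_pos: [0.5091, 0.2566, 0.2427]
tool_rot: [[-0.897, 0.143, 0.417], [0.129, 0.99, -0.061], [-0.422, -0.001, -0.907]]
force: [-1.1, -0.1, 0.4]
width: 1.002
gripper_force: 0.0
```

>>> drive_tool([
  {"translation":[0,0,-0.08],"rot":[0,0,0],"jaw":-1},
  {"translation":[0,0,-0.2],"rot":[0,0,0],"jaw":-1},
  {"translation":[0,0,-0.35],"rot":[0,0,0],"jaw":-1},
  {"translation":[0,0,-0.45],"rot":[0,0,0],"jaw":-1},
  {"translation":[0,0,-0.45],"rot":[0,0,0],"jaw":-1},
  {"translation":[0,0,-0.45],"rot":[0,0,0],"jaw":-1},
])

```text
t: 18.4
tcp_pos: [0.4621, 0.2628, 0.344]
tool_rot: [[-0.898, 0.143, 0.417], [0.129, 0.99, -0.062], [-0.421, -0.002, -0.907]]
force: [0.2, -1.1, -0.5]
width: 1.002
gripper_force: 0.0
```

Run:
```python
from bed import *
st=observe(); print(st['force'],st["width"])
np.savez("w9.npz",R=st["tool_rot"],p=st["tcp_pos"])
w=get_image("wrist");s=get_image("scene");t=get_image("top")
for n,i in(("w9",w),("s9",s),("t9",t)): cv2.imwrite(f"pics/{n}.png",i[:,:,::-1])
x=cv2.resize(w[100:350,185:435],(400,400),interpolation=2)
y=np.vstack([cv2.resize(s[170:270,390:515],(400,320),interpolation=2),cv2.resize(t[170:270,150:275],(400,320),interpolation=2)])
y=cv2.resize(y,(400,400))
cv2.imwrite("pics/c9.png",np.hstack([x,y])[:,:,::-1])
```

```text
[ 0.2238 -1.0655 -0.4724] 1.0019357715069515
```

View pics/c9.png

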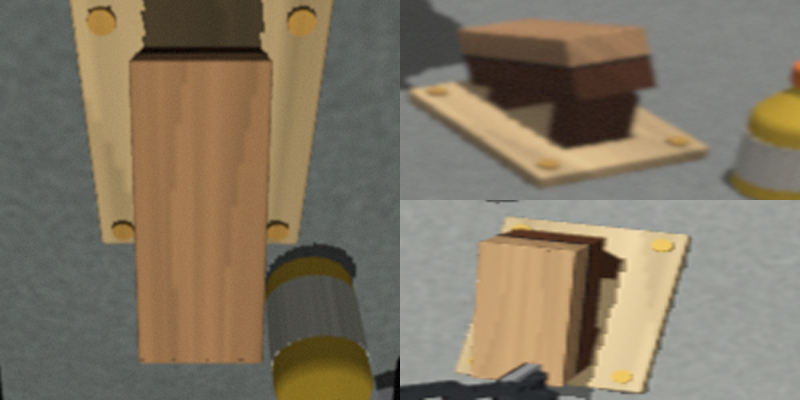

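The wrist view and both side views show the blank lying on the bed with its ends and sides flush, the gripper open and clear, and the glue bottle standing. One numeric check before handing in.

Run:
```python
from bed import *
d=np.load("w9.npz"); K,T=cam("wrist",dict(tool_rot=d["R"],tcp_pos=d["p"]))
im=cv2.imread("pics/w9.png")[:,:,::-1].copy(); hs=cv2.cvtColor(im,cv2.COLOR_RGB2HSV).astype(int)
m=((hs[...,0]<16)&(hs[...,1]>90)&(hs[...,2]>95)).astype(np.uint8); m[:, :250]=0; m[:,370:]=0; m[340:]=0
m=cv2.morphologyEx(m,cv2.MORPH_OPEN,np.ones((5,5),np.uint8))
rows=range(150,235,3); cols=range(280,340,3)
l=lines([(np.where(m[r])[0].min()-.5,r) for r in rows]); r_=lines([(np.where(m[r])[0].max()+.5,r) for r in rows])
t=lines([(c,np.where(m[:,c])[0].min()-.5) for c in cols]); b=lines([(c,np.where(m[:,c])[0].max()+.5) for c in cols])
q=np.array([inter(l,t),inter(r_,t),inter(r_,b),inter(l,b)]); print(q)
B=np.c_[G["X"],G["Y"],G["Z"]]; TB=np.eye(4); TB[:3,:3]=B.T@T[:3,:3]; TB[:3,3]=B.T@(T[:3,3]-G["o"])
P=cast((K,TB),q,.024)*1000; print(P, P.mean(0))   # in bed-top frame
a=cv2.imread("pics/top0.png").astype(int);c=cv2.imread("pics/t9.png").astype(int)
for n,(x,y,w,h) in dict(tape=(472,140,40,50),offcut=(300,130,95,48),driver=(298,300,98,32),glue=(148,120,55,55)).items():
    e=abs(a-c).sum(2)[y:y+h,x:x+w]; print(n,"changed px",int((e>90).sum()))
```

```text
[[277.5565 137.3496]
 [353.0886 148.6548]
 [339.1908 326.7014]
 [279.8706 319.1757]]
[[-59.8539 -18.4317  24.    ]
 [-53.6528  23.8653  24.    ]
 [ 60.515   18.8076  24.    ]
 [ 55.0224 -19.583   24.    ]] [ 0.5077  1.1645 24.    ]
tape changed px 0
offcut changed px 0
driver changed px 0
glue changed px 0
```

Run:
```python
from bed import *
d=np.load("w9.npz"); K,T=cam("wrist",dict(tool_rot=d["R"],tcp_pos=d["p"]))
g=cv2.GaussianBlur(cv2.imread("pics/w9.png"),(3,3),0).astype(int)
e=lambda a,lo:lo+.5+np.argmax(np.abs(np.diff(a,axis=0)).sum(1))
L=[(e(g[r,255:285],255),r) for r in range(150,240,3)]; R=[(e(g[r,338:366],338),r) for r in range(150,240,3)]
t=[(c,e(g[133:145,c],133)) for c in range(280,345,3)]; b=[(c,e(g[318:334,c],318)) for c in range(280,342,3)]
l,r_,t,b=map(lines,(L,R,t,b)); q=np.array([inter(l,t),inter(r_,t),inter(r_,b),inter(l,b)]); print(q)
B=np.c_[G["X"],G["Y"],G["Z"]]; TB=np.eye(4); TB[:3,:3]=B.T@T[:3,:3]; TB[:3,3]=B.T@(T[:3,3]-G["o"])
P=cast((K,TB),q,.024)*1000; print(P, P.mean(0))
```

```text
[[264.8893 137.5   ]
 [355.5705 137.5   ]
 [349.3841 326.5   ]
 [270.1573 326.5   ]]
[[-59.7684 -25.4938  24.    ]
 [-59.7927  25.0348  24.    ]
 [ 60.3577  25.418   24.    ]
 [ 60.421  -26.0037  24.    ]] [ 0.3044 -0.2612 24.    ]
```

The blank's centre is within 0.4 mm of the bed's, it is square to it, and the other items have not moved. Handing in.

```bash
python3 -c "
from workcell import *
print(sign_off())"
```

```text
the job is handed in; nothing more can be done
None
```

The blank was seated in the stop's corner, released, picked up again and laid flush on the sloping block (within about 0.5 mm by the wrist camera), then handed in with the other items unmoved; I viewed 12 pictures, over the limit of 10.

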